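# Fit the crank to the food mill and hold it home

## Robot

A 6-joint arm with a two-finger parallel gripper is mounted at the origin on the work surface. World frame = base frame: x ahead of the robot, y to its left, z up, the work surface at z = 0. Lengths are in m, angles in rad, forces in N, time in s.
With the tool pointing down it reaches from about 0.375 to 0.975 m from the base axis. Payload 3.8 kg.
Tool frame: the origin (TCP) lies midway between the tips of the shut fingers; the grasp point (between the pads) lies 19 mm behind it; z points along the fingers, y is the direction in which the jaws open and shut (so a half turn about z gives the same grasp; the last joint's range is limited). The gripper opens to 85 mm and grips with 20 to 120 N. Pads are 22 mm wide; open, the fingers measure 114 mm over their backs; the gripper's body (76 mm by 85 mm) begins 54 mm behind the grasp point. The pads swing forward as they close: fully open they stand 13 mm farther back than shut.
Start: joints at [-1.249, 0.264, 1.604, -0, 1.274, -0.037], TCP at [0.237, -0.632, 0.231] pointing down, gripper open.
Joint ranges: [-2.63, 2.63], [-0.94, 2.18], [0.31, 2.57], [-1.31, 4.45], [0, 2.66], [-2.55, 2.55]. Speed limits (rad/s): [2.57, 2.57, 3.14, 3.14, 3.14, 3.14].

## Interface

Orientations are given as a rotation vector (axis times angle).
In Python, from workcell import bot gives the robot as it stands.
- The arm moves only by the shell command python3 -m inch 'ROWS' [FORCE]. ROWS is JSON, a list of rows, each an object of numbers: "dx", "dy", "dz": the shift along the tool's x, y, z in m; "ax", "ay", "az": the turn, a rotation vector about the tool's x, y, z in degrees; "fingers": the opening, from -1 (shut) to 1 (fully open). A call has 1 to 20 rows; each row is the pose to reach, as a shift and turn from the pose measured when the call began, along the tool's axes at that moment; what a row does not reach only later rows make up. A row lasts 1/8 s, in which the tool goes at most 62.5 mm and 10.7 degrees, less where a joint would pass 70% of its speed; a pose out of reach is approached as far as the arm can. A call with a gripper value outside its range is refused whole. The fingers move at their own pace and stop on an object; FORCE is the grip in N (left out, the last holds). Time passes only in rows, so rows that repeat a pose let the fingers close. It gives the time, the measured TCP pose, the force and the opening at its end, in the units of the state.
- bot.read_state(): the state, without advancing time (a new reading comes with each control period).
- bot.read_camera(name): name is "side" or "top" or "wrist"; returns (picture, depth): 384x512x3 uint8, blue, green, red; 384x512 float32, m along the optical axis (not along the pixel's ray), 0 where there is no reading.
- bot.get_calibration(name): a dict with "intrinsics" (3x3 intrinsics, pixels), "distortion" ([k1, k2, p1, p2, k3] as OpenCV has them; the pictures are not rectified), "view" (4x4, takes a point from world to camera coordinates). Camera axes: x right, y down, z forward; pixel columns grow to the right and rows downward; lengths in m; the calibration is good to about 2 mm. A picture is of the moment at which its call begins: read the wrist's pose just before it. get_calibration takes no time and is no camera call; for the wrist camera it gives the pose at the moment of the call.
- bot.finish_job(): hands the job in, once; it reports no verdict.
Trained networks look in the newest picture that a camera, given by its name, has taken for a name from the list of things; names that differ only in an ending like _2 or _b are one class to them, and where a whole thing is asked for, a point or a joint stands for the part that bears it (a point fixed in the world has none). Each returns a list of dicts, best first, with "p" (0 to 1); they miss things now and then, are a little off and sometimes report something else, mostly with a low value. They report only what shows in the picture. A call takes as long as a camera call. They do not tell look-alikes from the thing itself.
- bot.masks_of(camera, thing): "region" (384x512 bool, what is visible of it) and "box" ([left, top, right, bottom] in pixels, round what is visible of it).
The state is a dict: "time": time; "q": joint angles; "joint_vel": joint speeds; "joint_torque": joint torques, N m; "tool_pos": TCP position; "tcp_rot": TCP orientation; "wrist_force": force on the tool from outside, world axes, zero at the start; "torque": the same for the moment, N m; "width": opening from 0.0 (shut) to 1.0 (fully open).
Only numpy, scipy, OpenCV 4.12 (cv2) and the standard library are available. Lean on these libraries where they do the work, as an engineer would, in place of code of your own. Each camera call takes 0.05 s, during which the arm holds its last target. There are 200 camera calls.

## Task

Lift the T-handled crank out of its grey stand and put its shaft into the hub on top of the white food mill, turning it with light pressure until the key slips into the keyway. Then push the crank all the way down against the spring until its collar sits on the hub, and finish while still gripping the crank and holding it down there. Do not disturb the pudding cup or the glasses.

Things in the scene. Friction and masses are not known exactly. Their poses are not given: they have to be found in the camera images.
- crank_grip (a point): Centre of the crank's T-handle, a black bar 70 mm long (x), 14 mm wide (y), 26 mm tall (z) with an orange +x end. The crank is loose, about 0.2 kg, and starts upright. Pinch the bar across its 14 mm width from above. Below it: a neck 22 mm long, 18 mm thick, then the collar. z points up the shaft.
- crank_collar (a point): Centre of the underside of the crank's round collar (52 mm diameter, 8 mm thick, orange line on its +x side), 43 mm below crank_grip and 42 mm above crank_tip. Same axes as crank_grip.
- crank_tip (a point): Lower end of the crank's steel shaft, on its axis, 85 mm below crank_grip; same axes. Shaft: 20 mm diameter, 42 mm long up to the collar; its lowest 18 mm is plain with a tapered nose; on the 24 mm above that an orange key, 6 mm wide, stands 6.5 mm out on the +x side.
- stand: Grey square block, 84 x 84 mm, 50 mm tall, with a 36 mm round hole down its middle; fixed. The crank stands in it with its collar resting on the top. Origin: centre of the underside.
- mill: White food mill, fixed: a drum 156 mm in diameter and 70 mm tall, origin at the centre of its underside, spout on its -x side. An aluminium hub stands 52 mm above the drum, inside a steel guard ring (64 mm diameter, its top 20 mm below the hub's rim).
- hub_mouth (a point): Centre of the hub's mouth, on its flat rim (48 mm diameter), 122 mm above the table; axes as the mill's. Bore 22.5 mm, one keyway 8.5 mm wide edged in orange. The hub turns stiffly (0.5 N m, 1.6 rad either way): at the start the keyway points within 0.5 rad of +x. The shaft enters 18 mm, then the key lands on the rim unless it faces the keyway within 0.1 rad; once in, crank and hub turn together.
- clutch (a joint): Sprung plunger inside the hub, m of downward travel: 0 at rest, 0.010 when the crank's collar sits on the rim, at most 0.012. The shaft's tip meets it 32 mm below the mouth. It pushes up with about 4 N at 0 and 11 N at 0.010, more than the crank's weight: let go, the crank rises about 10 mm.
- pudding_center (a point): Centre of a clear plastic cup of chocolate pudding, 70 mm wide at the rim, 55 mm tall; a loose bystander, leave it alone.
- glasses: Folded gold-rimmed spectacles lying on the table, about 42 x 124 mm (x by y), 10 mm high; origin: centre of the underside. A loose bystander, leave it alone.
Not all that is in view belongs to the job. Leave any green or purple look-alike of the stand alone.

How it is judged:
On the way, in this order (a step that is already met when the one before it is completed fails the run):
1. the crank is lifted clear of its stand, in the gripper (z of crank_tip in the frame of stand above 0.055 m and contact force between the fingers and crank above 1 N), for 0.1 s.
2. the key is in the keyway: the shaft is at least 25 mm inside the hub (horizontal distance between crank_tip and hub_mouth below 0.004 m and z of crank_tip in the frame of hub_mouth below -0.025 m).
At the end, for the whole second after the job is handed in: The crank's shaft is in the hub with its collar within 2 mm of the rim and the plunger pressed in by more than 7.5 mm, upright within 0.09 rad and within 4 mm of the hub's axis, at rest, with the fingers still on the crank (more than 2 N) (value of joint clutch above 0.0075 m and z of crank_collar in the frame of hub_mouth below 0.002 m and horizontal distance between crank_collar and hub_mouth below 0.004 m and angle between crank_tip's own z axis and vertical below 0.09 rad and contact force between the fingers and crank above 2 N and linear speed of crank below 0.02 m/s); the arm keeps its last pose, push and grip.
It fails at once if the pudding cup is moved more than 30 mm (distance of pudding_center from where it was at the start of the episode above 0.03 m).
It fails at once if the glasses are moved more than 30 mm (distance of glasses from where it was at the start of the episode above 0.03 m).
It also fails if it takes over 48 s, if anything falls off the work surface, if the arm or the gripper's body presses on something with over 40 N, if the wrist force passes 120 N, or if a joint passes its speed limit or range.

## Working session

There is one attempt and no reset: what is moved stays moved. The work goes in short steps, Python scripts to look and compute and a shell command to move; the robot and the scene stay as the last step left them, time stands still between calls to the robot, and variables do not carry over. Pictures are saved under pics/ and viewed, about 8 in all and at most 12, crops included, and the job is handed in when it is done.

```bash
mkdir -p pics; ls
cat > h.py <<'E'
import numpy as np, cv2
from workcell import bot
from scipy.spatial.transform import Rotation as R
def cloud(cam,img_d,c=None):
    c=c or bot.get_calibration(cam); K=np.array(c["intrinsics"]);D=np.array(c["distortion"]);V=np.array(c["view"])
    h,w=img_d.shape; u,v=np.meshgrid(np.arange(w),np.arange(h))
    n=cv2.undistortPoints(np.stack([u,v],-1).reshape(-1,1,2).astype(float),K,D).reshape(h,w,2)
    P=np.dstack([n*img_d[...,None],img_d]); P=(P-V[:3,3])@V[:3,:3]
    P[img_d<=0]=np.nan
    return P
E
python3 - <<'E'
from h import *
s=bot.read_state(); print(s)
ims=[]
for c in ["top","side"]:
    im,d=bot.read_camera(c); P=cloud(c,d); np.savez(f"{c}.npz",im=im,d=d,P=P); ims.append(im)
    for t in ["crank_grip","stand","mill","hub_mouth","pudding_center","glasses"]:
        for m in bot.masks_of(c,t)[:3]:
            r=m["region"]; q=P[r]; q=q[~np.isnan(q[:,0])]
            if len(q): print(c,t,round(m["p"],2),np.round(m["box"]),np.round(np.median(q,0),3),np.round(np.percentile(q,2,0),3),np.round(np.percentile(q,98,0),3))
cv2.imwrite("pics/top.png",cv2.resize(ims[0],(800,600))); cv2.imwrite("pics/side.png",ims[1])
E
```

```text
pics
{'time': 0.0, 'q': array([-1.24889991e+00,  2.64755252e-01,  1.60536158e+00, -4.75194408e-05,
        1.27369017e+00, -3.68898324e-02]), 'joint_vel': array([ 0.00168059,  0.0007388 ,  0.00032972, -0.00016343, -0.00086209,
        0.00055321]), 'joint_torque': array([ 1.94292275e-03, -5.15111518e+01, -3.67313755e+01,  2.41291309e-04,
        1.28470862e-02, -1.79874411e-05]), 'tool_pos': array([ 0.23677958, -0.63133718,  0.22996731]), 'tcp_rot': array([-3.08902255e+00, -5.60193738e-01,  5.64223099e-04]), 'wrist_force': array([ 1.25489313, -0.35994385, -1.06846619]), 'torque': array([0.00299875, 0.01681299, 0.03496146]), 'width': 1.0010040636162405}
top crank_grip 0.87 [273. 142. 296. 171.] [ 0.577 -0.191  0.064] [ 0.545 -0.216  0.053] [ 0.609 -0.171  0.11 ]
top stand 0.82 [264. 141. 297. 175.] [ 0.565 -0.18   0.049] [ 0.532 -0.239  0.002] [ 0.622 -0.144  0.056]
top stand 0.56 [373. 220. 413. 258.] [ 0.335 -0.51   0.047] [ 0.287 -0.559  0.001] [ 0.384 -0.467  0.055]
top stand 0.24 [273. 144. 294. 169.] [ 0.577 -0.191  0.064] [ 0.544 -0.217  0.053] [ 0.607 -0.171  0.11 ]
top mill 0
[... 532 characters left out ...]
 248. 198.] [ 0.558 -0.158  0.034] [ 0.531 -0.228  0.003] [ 0.624 -0.143  0.052]
side stand 0.77 [313. 134. 344. 165.] [ 0.334 -0.482  0.038] [ 0.289 -0.647 -0.   ] [ 0.381 -0.467  0.053]
side stand 0.71 [ 69. 275. 135. 337.] [0.628 0.331 0.046] [0.593 0.282 0.   ] [0.7   0.371 0.052]
side mill 0.64 [168. 233. 239. 303.] [0.471 0.178 0.067] [0.401 0.101 0.005] [0.548 0.225 0.122]
side hub_mouth 0.69 [166. 232. 238. 303.] [0.471 0.178 0.067] [0.401 0.101 0.004] [0.549 0.225 0.122]
side pudding_center 0.93 [173. 198. 196. 227.] [ 0.618 -0.002  0.037] [ 0.588 -0.036  0.005] [0.651 0.028 0.056]
side glasses 0.88 [247. 297. 259. 339.] [0.323 0.195 0.009] [ 0.299  0.153 -0.   ] [0.337 0.252 0.012]
```

Run:
```python
from h import *
T=np.load("top.npz");S=np.load("side.npz")
a=cv2.resize(T["im"][120:250,120:310],(760,520),interpolation=3)
b=cv2.resize(S["im"][150:350,60:350],(435,300))
cv2.imwrite("pics/c1.png",a)
for N in (T,S):
    P=N["P"]; 
    m=(np.hypot(P[...,0]-.577,P[...,1]+.19)<.07)&(P[...,2]>.08)
    q=P[m]; print(len(q),q.mean(0),q.min(0),q.max(0)); u,s,v=np.linalg.svd(q[:,:2]-q[:,:2].mean(0)); print(v[0],s/np.sqrt(len(q)))
    m=(np.hypot(P[...,0]-.48,P[...,1]-.145)<.07)&(P[...,2]>.112)
    q=P[m]; print("hub",len(q),q.mean(0),q.min(0),q.max(0),cv2.minEnclosingCircle(q[:,:2].astype(np.float32)))
    m=(np.hypot(P[...,0]-.577,P[...,1]+.19)<.08)&(P[...,2]>.04)&(P[...,2]<.054);q=P[m];print("stand",cv2.minAreaRect(q[:,:2].astype(np.float32)))
```

```text
149 [ 0.5769773  -0.19324044  0.10384759] [ 0.54322297 -0.20432469  0.08150438] [ 0.61464751 -0.18356384  0.11147502]
[-0.99540539 -0.09575028] [0.02080066 0.00431291]
hub 210 [0.49133394 0.1487219  0.12169579] [0.46815492 0.12468594 0.11277638] [0.51479086 0.17451307 0.12890459] ((0.4922168552875519, 0.14951834082603455), 0.025126149877905846)
stand ((0.5782431364059448, -0.19407503306865692), (0.08432713896036148, 0.08548439294099808), 83.11136627197266)
194 [ 0.57805395 -0.18750901  0.09676749] [ 0.54400126 -0.20114623  0.08038348] [ 0.61271901 -0.17935148  0.10838513]
[-0.99331857 -0.11540459] [0.02028745 0.00344014]
hub 293 [0.49195046 0.15413858 0.12012333] [0.46896348 0.12627063 0.11209491] [0.5173182  0.17715734 0.12447241] ((0.4932560622692108, 0.15194185078144073), 0.02583075314760208)
stand ((0.5798476338386536, -0.19121627509593964), (0.08888980746269226, 0.08695126324892044), 83.14739990234375)
```

View pics/c1.png

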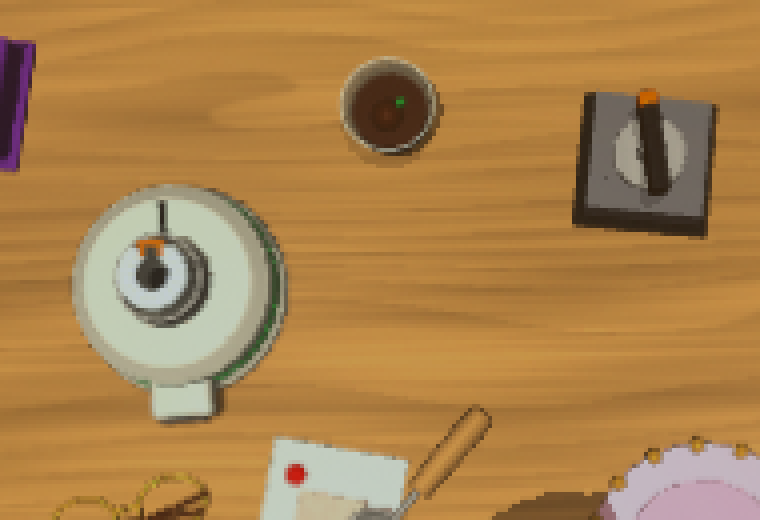

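```bash
cat >> h.py <<'E'
def delta(pos,yaw):
    s=bot.read_state(); R0=R.from_rotvec(s["tcp_rot"]); y=np.deg2rad(yaw)
    Rt=R.from_matrix(np.array([[np.cos(y),np.sin(y),0],[np.sin(y),-np.cos(y),0],[0,0,-1]]))
    print("t",round(s["time"],2),"d mm",np.round(R0.inv().apply(np.array(pos)-s["tool_pos"])*1e3,1),"a deg",np.round(np.rad2deg((R0.inv()*Rt).as_rotvec()),2))
def where():
    s=bot.read_state(); M=R.from_rotvec(s["tcp_rot"]).as_matrix()
    print("t",round(s["time"],2),"pos",np.round(s["tool_pos"],4),"yaw",np.round(np.rad2deg(np.arctan2(M[1,0],M[0,0])),2),"z",np.round(M[:,2],4),"F",np.round(s["wrist_force"],1),"T",np.round(s["torque"],2),"w",round(s["width"],3),"q6",round(s["q"][5],2))
E
python3 -c "
from h import *
where();delta([.55,-.191,.25],6)"
```

```text
t 0.7 pos [ 0.2371 -0.632   0.2314] yaw 20.56 z [ 1.e-04 -1.e-04 -1.e+00] F [-0.  -0.4  0.4] T [ 0.07 -0.04  0.02] w 1.003 q6 -0.04
t 0.7 d mm [ 447.9 -303.1  -18.6] a deg [ 1.000e-02 -0.000e+00  1.456e+01]
```

```bash
python3 -m inch '[{"dx":0.05,"dy":-0.034,"dz":-0.005,"az":2},{"dx":0.1,"dy":-0.068,"dz":-0.01,"az":4},{"dx":0.15,"dy":-0.102,"dz":-0.015,"az":6},{"dx":0.2,"dy":-0.136,"dz":-0.018,"az":8},{"dx":0.25,"dy":-0.17,"dz":-0.018,"az":10},{"dx":0.3,"dy":-0.204,"dz":-0.018,"az":12},{"dx":0.35,"dy":-0.238,"dz":-0.018,"az":14},{"dx":0.4,"dy":-0.27,"dz":-0.018,"az":14.5},{"dx":0.448,"dy":-0.303,"dz":-0.018,"az":14.5},{"dx":0.448,"dy":-0.303,"dz":-0.018,"az":14.5},{"dx":0.448,"dy":-0.303,"dz":-0.018,"az":14.5}]' 70
python3 - <<'E'
from h import *
where()
c=bot.get_calibration("wrist");im,d=bot.read_camera("wrist");P=cloud("wrist",d,c)
np.savez("w1.npz",im=im,d=d,P=P);cv2.imwrite("pics/w1.png",im)
m=(np.hypot(P[...,0]-.578,P[...,1]+.191)<.06)&(P[...,2]>.095)&(P[...,2]<.13)
q=P[m];print(len(q),np.median(q,0),q.min(0),q.max(0),cv2.minAreaRect(q[:,:2].astype(np.float32)))
E
```

```text
t 0.7 pos [ 0.2371 -0.632   0.2314] yaw 20.56 z [ 1.e-04 -1.e-04 -1.e+00] F [-0.  -0.4  0.4] T [ 0.07 -0.04  0.02] w 1.003 q6 -0.04invalid input at $[0]: expected keys dx, dy, dz, ax, ay, az, fingers
  return _methods._mean(a, axis=axis, dtype=dtype,
  ret = um.true_divide(
Traceback (most recent call last):
ValueError: zero-size array to reduction operation minimum which has no identity
```

View pics/w1.png

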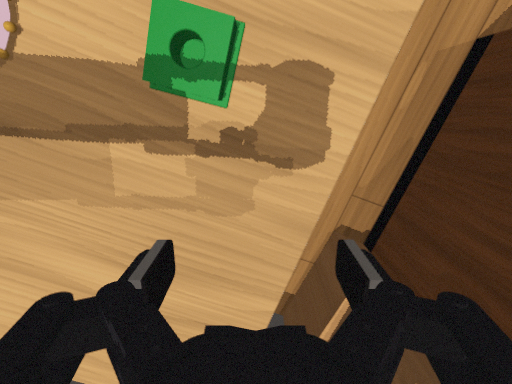

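The wrist view is still at the start (green look-alike at 190,50): the row was refused because every key is needed. I'll repeat the move with full rows.

```bash
python3 -m inch '[{"dx":0.15,"dy":-0.102,"dz":-0.018,"ax":0,"ay":0,"az":5,"fingers":1},{"dx":0.3,"dy":-0.204,"dz":-0.018,"ax":0,"ay":0,"az":10,"fingers":1},{"dx":0.448,"dy":-0.303,"dz":-0.018,"ax":0,"ay":0,"az":14.5,"fingers":1},{"dx":0.448,"dy":-0.303,"dz":-0.018,"ax":0,"ay":0,"az":14.5,"fingers":1},{"dx":0.448,"dy":-0.303,"dz":-0.018,"ax":0,"ay":0,"az":14.5,"fingers":1},{"dx":0.448,"dy":-0.303,"dz":-0.018,"ax":0,"ay":0,"az":14.5,"fingers":1},{"dx":0.448,"dy":-0.303,"dz":-0.018,"ax":0,"ay":0,"az":14.5,"fingers":1},{"dx":0.448,"dy":-0.303,"dz":-0.018,"ax":0,"ay":0,"az":14.5,"fingers":1},{"dx":0.448,"dy":-0.303,"dz":-0.018,"ax":0,"ay":0,"az":14.5,"fingers":1},{"dx":0.448,"dy":-0.303,"dz":-0.018,"ax":0,"ay":0,"az":14.5,"fingers":1},{"dx":0.448,"dy":-0.303,"dz":-0.018,"ax":0,"ay":0,"az":14.5,"fingers":1},{"dx":0.448,"dy":-0.303,"dz":-0.018,"ax":0,"ay":0,"az":14.5,"fingers":1}]' 70
python3 - <<'E'
from h import *
where()
c=bot.get_calibration("wrist");im,d=bot.read_camera("wrist");P=cloud("wrist",d,c)
np.savez("w2.npz",im=im,d=d,P=P);cv2.imwrite("pics/w2.png",im)
m=(np.hypot(P[...,0]-.578,P[...,1]+.191)<.06)&(P[...,2]>.095)&(P[...,2]<.13)
q=P[m];print(len(q),np.median(q,0),cv2.minAreaRect(q[:,:2].astype(np.float32)))
E
```

```text
time: 2.25
tool_pos: [0.5495, -0.192, 0.2493]
tcp_rot: [3.137, 0.164, -0.0]
wrist_force: [0.6, 0.6, 0.0]
width: 1.0
t 2.25 pos [ 0.5495 -0.192   0.2493] yaw 5.98 z [-2.e-04 -3.e-04 -1.e+00] F [0.6 0.6 0. ] T [-0.08 -0.03 -0.03] w 1.0 q6 1.09
898 [ 0.58132823 -0.19279083  0.10685938] ((0.5783500075340271, -0.193282812833786), (0.07040037959814072, 0.013564659282565117), 5.940347671508789)
```

View pics/w2.png

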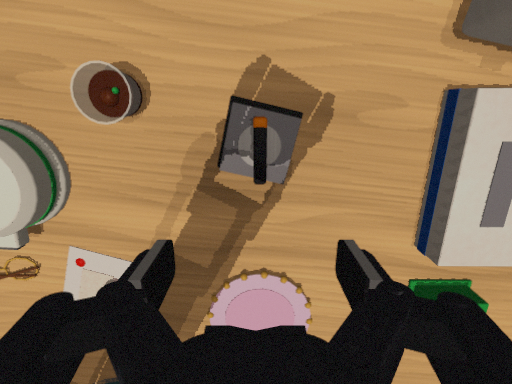

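The wrist view shows the bar at (260,150) with its orange end up the picture, along the tool's +x. The measured bar is 70.4 x 13.6 mm with its top at 0.107, which matches the description. I'll descend and grip.

```bash
python3 -m inch '[{"dx":0.0285,"dy":0.0043,"dz":0.05,"ax":0,"ay":0,"az":0,"fingers":1},{"dx":0.0285,"dy":0.0043,"dz":0.1,"ax":0,"ay":0,"az":0,"fingers":1},{"dx":0.0285,"dy":0.0043,"dz":0.14,"ax":0,"ay":0,"az":0,"fingers":1},{"dx":0.0285,"dy":0.0043,"dz":0.166,"ax":0,"ay":0,"az":0,"fingers":1},{"dx":0.0285,"dy":0.0043,"dz":0.166,"ax":0,"ay":0,"az":0,"fingers":1},{"dx":0.0285,"dy":0.0043,"dz":0.166,"ax":0,"ay":0,"az":0,"fingers":-1},{"dx":0.0285,"dy":0.0043,"dz":0.166,"ax":0,"ay":0,"az":0,"fingers":-1},{"dx":0.0285,"dy":0.0043,"dz":0.166,"ax":0,"ay":0,"az":0,"fingers":-1},{"dx":0.0285,"dy":0.0043,"dz":0.166,"ax":0,"ay":0,"az":0,"fingers":-1},{"dx":0.0285,"dy":0.0043,"dz":0.166,"ax":0,"ay":0,"az":0,"fingers":-1},{"dx":0.0285,"dy":0.0043,"dz":0.166,"ax":0,"ay":0,"az":0,"fingers":-1},{"dx":0.0285,"dy":0.0043,"dz":0.166,"ax":0,"ay":0,"az":0,"fingers":-1}]' 70; python3 -c "
from h import *
where()"
```

```text
time: 3.8
tool_pos: [0.5789, -0.194, 0.0843]
tcp_rot: [3.136, 0.163, 0.002]
wrist_force: [-0.9, -1.1, 5.1]
width: 0.147
t 3.8 pos [ 0.5789 -0.194   0.0843] yaw 5.96 z [ 0.0013 -0.0012 -1.    ] F [-0.9 -1.1  5.1] T [-0.06  0.13  0.05] w 0.147 q6 1.1
```

```bash
python3 -m inch '[{"dx":0,"dy":0,"dz":-0.02,"ax":0,"ay":0,"az":0,"fingers":-1},{"dx":0,"dy":0,"dz":-0.06,"ax":0,"ay":0,"az":0,"fingers":-1},{"dx":0,"dy":0,"dz":-0.11,"ax":0,"ay":0,"az":0,"fingers":-1},{"dx":0,"dy":0,"dz":-0.15,"ax":0,"ay":0,"az":0,"fingers":-1},{"dx":0,"dy":0,"dz":-0.16,"ax":0,"ay":0,"az":0,"fingers":-1},{"dx":0,"dy":0,"dz":-0.16,"ax":0,"ay":0,"az":0,"fingers":-1}]'; python3 -c "
from h import *
where();delta([.492,.151,.245],0)"
```

```text
time: 4.55
tool_pos: [0.5786, -0.1936, 0.2443]
tcp_rot: [3.136, 0.163, 0.002]
wrist_force: [1.0, -0.0, -2.0]
width: 0.145
t 4.55 pos [ 0.5786 -0.1936  0.2443] yaw 5.97 z [ 0.0016 -0.0011 -1.    ] F [ 1. -0. -2.] T [-0.01 -0.02 -0.01] w 0.145 q6 1.1
t 4.55 d mm [ -50.3 -351.7   -1.2] a deg [ 0.07 -0.09  5.97]
```

```bash
python3 -m inch '[{"dx":-0.06,"dy":-0.14,"dz":0,"ax":0,"ay":0,"az":2,"fingers":-1},{"dx":-0.14,"dy":-0.342,"dz":0,"ax":0,"ay":0,"az":6,"fingers":-1},{"dx":-0.14,"dy":-0.342,"dz":0,"ax":0,"ay":0,"az":6,"fingers":-1},{"dx":-0.14,"dy":-0.342,"dz":0,"ax":0,"ay":0,"az":6,"fingers":-1},{"dx":-0.14,"dy":-0.342,"dz":0,"ax":0,"ay":0,"az":6,"fingers":-1},{"dx":-0.14,"dy":-0.342,"dz":0,"ax":0,"ay":0,"az":6,"fingers":-1},{"dx":-0.14,"dy":-0.342,"dz":0,"ax":0,"ay":0,"az":6,"fingers":-1},{"dx":-0.14,"dy":-0.342,"dz":0,"ax":0,"ay":0,"az":6,"fingers":-1},{"dx":-0.14,"dy":-0.342,"dz":0,"ax":0,"ay":0,"az":6,"fingers":-1},{"dx":-0.14,"dy":-0.342,"dz":0,"ax":0,"ay":0,"az":6,"fingers":-1}]'
python3 - <<'E'
from h import *
where()
c=bot.get_calibration("wrist");im,d=bot.read_camera("wrist");P=cloud("wrist",d,c)
np.savez("w3.npz",im=im,d=d,P=P);cv2.imwrite("pics/w3.png",im)
m=(np.hypot(P[...,0]-.492,P[...,1]-.151)<.04)&(abs(P[...,2]-.122)<.004)
q=P[m];print(len(q),np.median(q,0),cv2.minEnclosingCircle(q[:,:2].astype(np.float32)),q.min(0),q.max(0))
c=bot.get_calibration("side");im,d=bot.read_camera("side");P=cloud("side",d,c);np.savez("s3.npz",im=im,d=d,P=P)
cv2.imwrite("pics/s3.png",cv2.resize(im[180:330,150:350],(600,450)))
E
```

```text
time: 5.8
tool_pos: [0.4042, 0.1309, 0.2432]
tcp_rot: [3.14, -0.005, 0.001]
wrist_force: [0.6, -0.4, -1.1]
width: 0.148
t 5.8 pos [0.4042 0.1309 0.2432] yaw -0.17 z [ 7.0e-04 -1.5e-03 -1.0e+00] F [ 0.6 -0.4 -1.1] T [ 0.01 -0.03 -0.03] w 0.148 q6 1.83
1831 [0.49248379 0.15137775 0.12322104] ((0.4927864670753479, 0.1510770469903946), 0.025043370202183723) [0.4682313  0.12739856 0.11833038] [0.51645718 0.17518981 0.12572664]
```

View pics/w3.png

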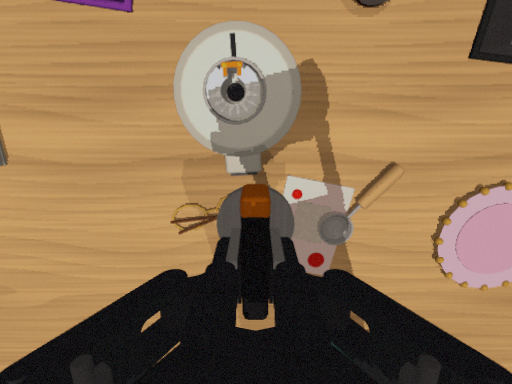

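View pics/s3.png

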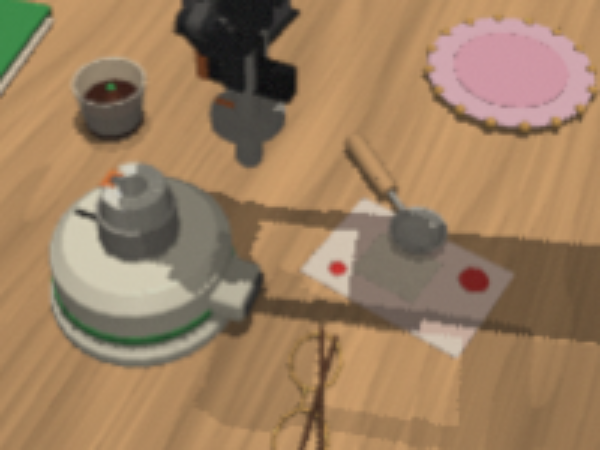

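The wrist view shows the hub mouth at (236,92), its orange keyway edges at (232,69), and the held bar's orange end at (256,195). The side view shows the crank hanging upright. Next I'll measure the keyway angle and the crank's offset in the hand.

Run:
```python
from h import *
W=np.load("w3.npz");S=np.load("s3.npz")
im,P=W["im"],W["P"]; h=cv2.cvtColor(im,cv2.COLOR_BGR2HSV)
o=(h[...,0]<22)&(h[...,1]>150)&(h[...,2]>100)
m=o&(abs(P[...,2]-.122)<.012)&(np.hypot(P[...,0]-.4927,P[...,1]-.151)<.035)
q=P[m];v=q[:,:2]-[.4927,.151];print("key",len(q),q.mean(0),np.rad2deg(np.arctan2(v[:,1],v[:,0])).mean(), np.rad2deg(np.arctan2(*v.mean(0)[::-1])))
# rim circle fit by robust circle of the flat ring
r=(np.hypot(P[...,0]-.4927,P[...,1]-.151)<.03)&(abs(P[...,2]-.1225)<.004)
q=P[r];print("rim",(q.min(0)+q.max(0))/2, np.percentile(q,[1,99],axis=0).mean(0))
g=P[...,2]
m=(np.hypot(P[...,0]-.4042,P[...,1]-.1309)<.06)&(abs(g-.2100)<.012)
q=P[m];print("collar?",len(q),cv2.minEnclosingCircle(q[:,:2].astype(np.float32)),np.median(q[:,2]))
m=(np.hypot(P[...,0]-.4042,P[...,1]-.1309)<.06)&o&(g>.2)
q=P[m];print("orange end",len(q),np.median(q,0),q.min(0),q.max(0))
P=S["P"]; near=(np.hypot(P[...,0]-.4042,P[...,1]-.1309)<.06)
C=np.array(np.linalg.inv(bot.get_calibration("side")["view"]))[:3,3];print("cam",C)
for lo,hi in [(.165,.175),(.175,.185),(.185,.195),(.195,.202),(.204,.212)]:
    q=P[near&(P[...,2]>lo)&(P[...,2]<hi)]; 
    if len(q): print(lo,len(q),q.mean(0).round(4),q.min(0).round(4),q.max(0).round(4))
q=P[near]; print("zmin",np.nanmin(q[q[:,2]>.14][:,2]))
```

```text
key 170 [0.51213921 0.15122022 0.1237487 ] 0.7664227282540026 0.6490415785272878
rim [0.49234424 0.15129419 0.12236791] [0.49262728 0.15119376 0.12307296]
collar? 1748 ((0.4038194417953491, 0.13165178894996643), 0.02609976939857006) 0.21802735199124573
orange end 688 [0.43560468 0.13145011 0.26580299] [0.41368458 0.07890645 0.21129396] [0.43972969 0.15572135 0.32601703]
cam [0.16213123 0.6047043  0.71461665]
0.165 12 [0.4031 0.1391 0.1724] [0.3958 0.133  0.17  ] [0.4121 0.1425 0.175 ]
0.175 30 [0.4022 0.1394 0.1797] [0.3949 0.1329 0.1751] [0.4118 0.1424 0.1849]
0.185 20 [0.4009 0.1389 0.1878] [0.3956 0.1326 0.1851] [0.4116 0.143  0.1932]
0.204 32 [0.3954 0.1506 0.2105] [0.3787 0.129  0.2074] [0.4221 0.1588 0.2118]
zmin 0.16998863203056708
```

```bash
python3 -m inch '[{"dx":0.04,"dy":-0.009,"dz":0,"ax":0,"ay":0,"az":-0.7,"fingers":-1},{"dx":0.0885,"dy":-0.02,"dz":0,"ax":0,"ay":0,"az":-0.7,"fingers":-1},{"dx":0.0885,"dy":-0.02,"dz":0.01,"ax":0,"ay":0,"az":-0.7,"fingers":-1},{"dx":0.0885,"dy":-0.02,"dz":0.03,"ax":0,"ay":0,"az":-0.7,"fingers":-1},{"dx":0.0885,"dy":-0.02,"dz":0.035,"ax":0,"ay":0,"az":-0.7,"fingers":-1},{"dx":0.0885,"dy":-0.02,"dz":0.035,"ax":0,"ay":0,"az":-0.7,"fingers":-1}]'
python3 - <<'E'
from h import *
where();delta([.4926,.1506,.195],.5)
for n in ("side","top"):
    im,d=bot.read_camera(n);P=cloud(n,d);np.savez(n+"4.npz",im=im,d=d,P=P)
    if n=="side": cv2.imwrite("pics/s4.png",cv2.resize(im[190:310,140:260],(600,600),interpolation=3))
E
```

```text
time: 6.65
tool_pos: [0.4922, 0.1505, 0.2083]
tcp_rot: [3.14, 0.015, 0.0]
wrist_force: [-0.6, -0.0, -1.3]
width: 0.145
t 6.65 pos [0.4922 0.1505 0.2083] yaw 0.53 z [ 1.0e-04 -1.6e-03 -1.0e+00] F [-0.6 -0.  -1.3] T [ 0.07  0.01 -0.  ] w 0.145 q6 1.81
t 6.65 d mm [ 0.4 -0.1 13.3] a deg [ 0.09 -0.01  0.03]
```

View pics/s4.png

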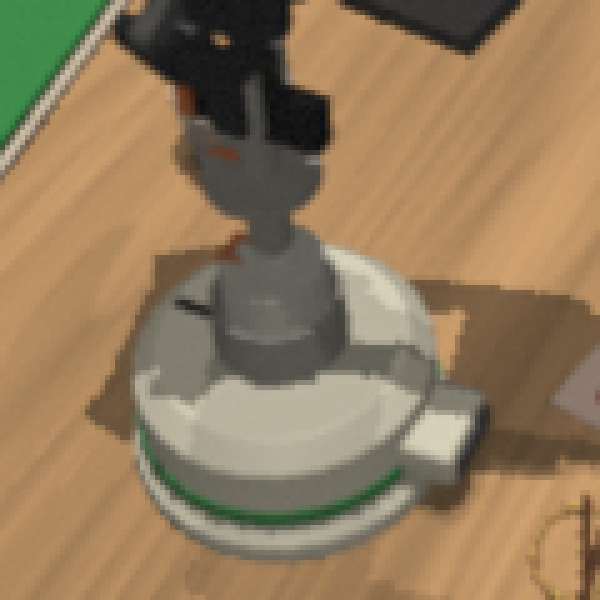

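The shaft hangs about 10 mm above the hub, centred at (270,235) in the crop. I'll lower it gently by 20 mm.

```bash
python3 -m inch '[{"dx":0.0003,"dy":-0.0002,"dz":0.006,"ax":0,"ay":0,"az":0,"fingers":-1},{"dx":0.0003,"dy":-0.0002,"dz":0.01,"ax":0,"ay":0,"az":0,"fingers":-1},{"dx":0.0003,"dy":-0.0002,"dz":0.013,"ax":0,"ay":0,"az":0,"fingers":-1},{"dx":0.0003,"dy":-0.0002,"dz":0.016,"ax":0,"ay":0,"az":0,"fingers":-1},{"dx":0.0003,"dy":-0.0002,"dz":0.02,"ax":0,"ay":0,"az":0,"fingers":-1},{"dx":0.0003,"dy":-0.0002,"dz":0.02,"ax":0,"ay":0,"az":0,"fingers":-1}]'; python3 -c "
from h import *
where()"
```

```text
time: 7.5
tool_pos: [0.493, 0.1509, 0.1889]
tcp_rot: [3.14, 0.015, 0.002]
wrist_force: [0.3, 0.0, -1.9]
width: 0.142
t 7.5 pos [0.493  0.1509 0.1889] yaw 0.54 z [ 0.0015 -0.0012 -1.    ] F [ 0.3  0.  -1.9] T [ 0.06 -0.1  -0.04] w 0.142 q6 1.81
```

```bash
python3 -m inch '[{"dx":0,"dy":0,"dz":0.004,"ax":0,"ay":0,"az":0,"fingers":-1},{"dx":0,"dy":0,"dz":0.007,"ax":0,"ay":0,"az":0,"fingers":-1},{"dx":0,"dy":0,"dz":0.010,"ax":0,"ay":0,"az":0,"fingers":-1},{"dx":0,"dy":0,"dz":0.012,"ax":0,"ay":0,"az":0,"fingers":-1},{"dx":0,"dy":0,"dz":0.014,"ax":0,"ay":0,"az":0,"fingers":-1},{"dx":0,"dy":0,"dz":0.014,"ax":0,"ay":0,"az":0,"fingers":-1}]'; python3 -c "
from h import *
where()"
```

```text
time: 8.25
tool_pos: [0.493, 0.1509, 0.1748]
tcp_rot: [3.14, 0.015, 0.002]
wrist_force: [0.5, -0.5, -1.8]
width: 0.148
t 8.25 pos [0.493  0.1509 0.1748] yaw 0.54 z [ 0.0013 -0.0012 -1.    ] F [ 0.5 -0.5 -1.8] T [-0.04 -0.05 -0.04] w 0.148 q6 1.81
```

No contact at about 23 mm depth, so the key has probably entered. I'll go on down to the spring.

```bash
python3 -m inch '[{"dx":0,"dy":0,"dz":0.003,"ax":0,"ay":0,"az":0,"fingers":-1},{"dx":0,"dy":0,"dz":0.006,"ax":0,"ay":0,"az":0,"fingers":-1},{"dx":0,"dy":0,"dz":0.009,"ax":0,"ay":0,"az":0,"fingers":-1},{"dx":0,"dy":0,"dz":0.012,"ax":0,"ay":0,"az":0,"fingers":-1},{"dx":0,"dy":0,"dz":0.012,"ax":0,"ay":0,"az":0,"fingers":-1}]'; python3 -c "
from h import *
where()"
```

```text
time: 8.88
tool_pos: [0.4931, 0.1509, 0.1633]
tcp_rot: [3.14, 0.015, 0.002]
wrist_force: [-1.8, -0.9, 3.8]
width: 0.145
t 8.88 pos [0.4931 0.1509 0.1633] yaw 0.54 z [ 0.0016 -0.0012 -1.    ] F [-1.8 -0.9  3.8] T [-0.1   0.43 -0.01] w 0.145 q6 1.81
```

```bash
python3 -m inch '[{"dx":0,"dy":0,"dz":0.002,"ax":0,"ay":0,"az":0,"fingers":-1},{"dx":0,"dy":0,"dz":0.004,"ax":0,"ay":0,"az":0,"fingers":-1},{"dx":0,"dy":0,"dz":0.006,"ax":0,"ay":0,"az":0,"fingers":-1},{"dx":0,"dy":0,"dz":0.0075,"ax":0,"ay":0,"az":0,"fingers":-1},{"dx":0,"dy":0,"dz":0.0075,"ax":0,"ay":0,"az":0,"fingers":-1}]' 100; python3 -c "
from h import *
where()"
```

```text
time: 9.5
tool_pos: [0.4934, 0.1509, 0.1568]
tcp_rot: [3.14, 0.015, 0.003]
wrist_force: [-2.9, -1.1, 9.0]
width: 0.138
t 9.5 pos [0.4934 0.1509 0.1568] yaw 0.54 z [ 0.002  -0.0011 -1.    ] F [-2.9 -1.1  9. ] T [-0.24  0.84  0.04] w 0.138 q6 1.81
```

```bash
python3 -m inch '[{"dx":-0.0003,"dy":0,"dz":0.001,"ax":0,"ay":0,"az":0,"fingers":-1},{"dx":-0.0003,"dy":0,"dz":0.002,"ax":0,"ay":0,"az":0,"fingers":-1},{"dx":-0.0003,"dy":0,"dz":0.003,"ax":0,"ay":0,"az":0,"fingers":-1},{"dx":-0.0003,"dy":0,"dz":0.003,"ax":0,"ay":0,"az":0,"fingers":-1}]'
python3 - <<'E'
from h import *
where()
W=bot.get_calibration("wrist");im,d=bot.read_camera("side");P=cloud("side",d)
cv2.imwrite("pics/s5.png",cv2.resize(im[190:310,140:260],(600,600),interpolation=3))
E
```

```text
time: 10.0
tool_pos: [0.4935, 0.1509, 0.1564]
tcp_rot: [3.14, 0.015, 0.005]
wrist_force: [-8.0, -1.9, 16.8]
width: 0.144
t 10.0 pos [0.4935 0.1509 0.1564] yaw 0.55 z [ 0.0029 -0.0011 -1.    ] F [-8.  -1.9 16.8] T [-0.43  1.41  0.04] w 0.144 q6 1.81
```

View pics/s5.png

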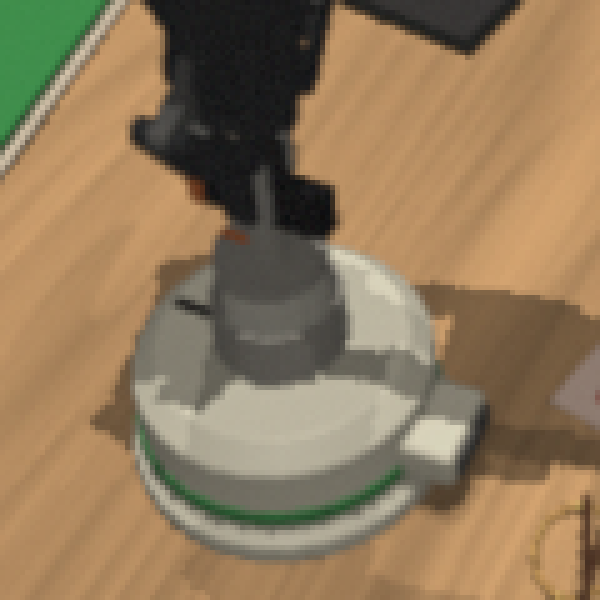

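```bash
python3 -m inch '[{"dx":-0.0007,"dy":0,"dz":0.0015,"ax":0,"ay":0,"az":0,"fingers":-1},{"dx":-0.0007,"dy":0,"dz":0.0015,"ax":0,"ay":0,"az":0,"fingers":-1},{"dx":-0.0007,"dy":0,"dz":0.0015,"ax":0,"ay":0,"az":0,"fingers":-1},{"dx":-0.0007,"dy":0,"dz":0.0015,"ax":0,"ay":0,"az":0,"fingers":-1}]'
python3 - <<'E'
from h import *
where()
c=bot.get_calibration("wrist")
for n in ("side","wrist"):
    im,d=bot.read_camera(n);P=cloud(n,d,c if n=="wrist" else None)
    r=np.hypot(P[...,0]-.4926,P[...,1]-.151)
    q=P[(r<.03)&(r>.012)&(P[...,2]>.115)&(P[...,2]<.139)]
    print(n,len(q),np.histogram(q[:,2],np.arange(.115,.141,.002)))
where()
E
```

```text
time: 10.55
tool_pos: [0.4932, 0.151, 0.1565]
tcp_rot: [3.141, 0.015, 0.006]
wrist_force: [-3.6, -1.2, 11.0]
width: 0.139
t 10.55 pos [0.4932 0.151  0.1565] yaw 0.56 z [ 0.0041 -0.001  -1.    ] F [-3.6 -1.2 11. ] T [-0.34  0.89  0.  ] w 0.139 q6 1.81
side 237 (array([  7,   9,   5,   7,  13,  13,  52, 109,  21,   0,   1,   0]), array([0.115, 0.117, 0.119, 0.121, 0.123, 0.125, 0.127, 0.129, 0.131,
       0.133, 0.135, 0.137, 0.139]))
wrist 1678 (array([  7,   4,   1,   3,  19,  33,  39, 628, 941,   3,   0,   0]), array([0.115, 0.117, 0.119, 0.121, 0.123, 0.125, 0.127, 0.129, 0.131,
       0.133, 0.135, 0.137, 0.139]))
t 10.65 pos [0.4932 0.151  0.1564] yaw 0.56 z [ 0.0041 -0.001  -1.    ] F [-3.9 -1.1 10. ] T [-0.36  0.85 -0.03] w 0.14 q6 1.81
```

```bash
python3 -m inch '[{"dx":-0.0007,"dy":0,"dz":0.002,"ax":0,"ay":0,"az":0,"fingers":-1},{"dx":-0.0007,"dy":0,"dz":0.004,"ax":0,"ay":0,"az":0,"fingers":-1},{"dx":-0.0007,"dy":0,"dz":0.004,"ax":0,"ay":0,"az":0,"fingers":-1},{"dx":-0.0007,"dy":0,"dz":0.004,"ax":0,"ay":0,"az":0,"fingers":-1},{"dx":-0.0007,"dy":0,"dz":0.004,"ax":0,"ay":0,"az":0,"fingers":-1}]'
python3 - <<'E'
from h import *
where()
c=bot.get_calibration("wrist")
im,d=bot.read_camera("wrist");P=cloud("wrist",d,c)
r=np.hypot(P[...,0]-.4926,P[...,1]-.151);q=P[(r<.03)&(r>.012)&(P[...,2]>.125)&(P[...,2]<.139)];print(np.median(q[:,2]))
s=bot.read_state()
F=s["wrist_force"][2]
if 12<F<35: print(bot.finish_job())
E
```

```text
time: 11.28
tool_pos: [0.4934, 0.151, 0.1564]
tcp_rot: [3.141, 0.016, 0.01]
wrist_force: [-8.8, -2.5, 21.6]
width: 0.141
t 11.28 pos [0.4934 0.151  0.1564] yaw 0.57 z [ 6.1e-03 -9.0e-04 -1.0e+00] F [-8.8 -2.5 21.6] T [-0.58  1.74  0.04] w 0.141 q6 1.81
0.13100783550589845
the job is handed in; nothing more can be done
None
```

I lifted the crank from the grey stand, put its shaft into the mill's hub and pressed it down onto the rim. I handed the job in at about 11.3 s, still gripping it and pushing down. The hand-in gives no verdict, so success rests on the checks below.

- **Key:** it went into the keyway with no search turn. I lined the crank up with the keyway, measured at about 0.7°, and felt no resistance at the depth where the key would land on the rim. I did not see the key in the keyway directly.
- **Spring:** the push rose from about 6 N to about 11 N over the last travel, as expected for the sprung plunger. After that the tool stopped moving at a height of 0.1564 m, and the force rose to about 22 N.
- **Collar:** its top measured about 0.131 m, against 0.130 m expected when seated. The wrist camera read the rim about 1 mm high earlier, so this agrees.
- **Alignment:** the gripper was tilted about 0.006 rad and sat within about 1 mm of the hub's measured axis. The fingers were still closed on the bar, with grip force set to 100 N.
- **Sideways force:** about 9 N sideways remained at the end. A small correction brought it down to about 4 N, but it came back with the final push.
- **Pudding cup and glasses:** the arm passed well above both and touched neither that I could see. I did not re-measure their positions at the end.

The first move command was refused for missing keys, with no effect on the scene.

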